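Run a roller through the curved door track

ROBOT

A 7-joint arm with a two-finger parallel gripper is mounted at the origin on the work surface. World frame = base frame: x ahead of the robot, y to its left, z up, the work surface at z = 0. Lengths are in m, angles in degrees, forces in N, time in s.
With the tool pointing down it reaches from about 0.4 to 0.85 m from the base axis. Payload 4.4 kg.
Tool frame: the origin (TCP) lies at the very end of the fingers, on their centre line; the grasp point (between the pads) lies 19 mm behind it; z points along the fingers, y is the direction in which the jaws open and shut (so a half turn about z gives the same grasp; the last joint's range is limited). The gripper opens to 94 mm and grips with 3 to 60 N. Pads are 16 mm wide; open, the fingers measure 119 mm over their backs; the gripper's body (75 mm by 177 mm) begins 78 mm behind the grasp point.
Start: joints at [-68.915, 36.005, 2.206, 86.941, -1.547, 57.084, -1.146], TCP at [0.273, 0.59, 0.205] pointing down, gripper open.
Joint ranges: [-175.42, 175.42], [-21.48, 121.26], [-71.46, 75.88], [10.55, 141.38], [-63.04, 243.04], [13.31, 113.54], [-168.57, 168.57]. Speed limits (degrees/s): [147.25, 147.25, 180, 180, 180, 180, 180].

INTERFACE

Orientations are given as a 3x3 rotation matrix whose columns are the frame's x, y, z axes.
In Python, from workcell import env gives the robot as it stands. The module is installed in compiled form; this text tells all that it offers.
- The arm moves only by the tool move_arm, never from a script. Its argument "deltas" is one flat list of numbers, 7 for each row, row after row: the turn, a rotation vector about the world's x, y, z in rad, then the shift along the world's x, y, z in cm, then the opening, from -1 (shut) to 1 (fully open). A call has 1 to 8 rows; each row is the pose to reach, as a shift and turn from the pose measured when the call began; what a row does not reach only later rows make up. A row lasts 1/12 s, in which the tool goes at most 41.7 mm and 7.16 degrees, less where a joint would pass 70% of its speed; a pose out of reach is approached as far as the arm can. A call with a gripper value outside its range is refused whole. The fingers move at their own pace and stop on an object; "grip_force" is the grip in N (left out, the last holds). Time passes only in rows, so rows that repeat a pose let the fingers close. It gives the time, the measured TCP pose, the force and the opening at its end, in the units of the state.
- env.observe(): the state, without advancing time (a new reading comes with each control period).
- env.read_camera(name): name is "scene" or "top" or "wrist"; returns a dict with "image" (420x560x3 uint8, red, green, blue), "fx", "fy", "cx", "cy" (pixels), "R" (3x3) and "t" (3): a world point X has camera coordinates R X + t; the wrist camera has in their place "hand_eye" (4x4, takes a point from camera to tool coordinates, whose origin is the TCP and whose axes are the flange's). Camera axes: x right, y down, z forward; pixel columns grow to the right and rows downward; lengths in m; the calibration is good to about 2 mm. A picture is of the moment at which its call begins: read the wrist's pose just before it. There is no depth.
- env.hand_in(): hands the job in, once; it reports no verdict.
Trained networks look in a picture, given as the dict that the camera call returned (one of the last four; its "shot" number tells which), for a name from the list of things; names that differ only in an ending like _2 or _b are one class to them, and where a whole thing is asked for, a point or a joint stands for the part that bears it (a point fixed in the world has none). Each returns a list of dicts, best first, with "confidence" (0 to 1); they miss things now and then, are a little off and sometimes report something else, mostly with a low value. They report only what shows in the picture. A call takes as long as a camera call. They do not tell look-alikes from the thing itself.
- env.spot_in(label, picture): "xy" ([column, row] in pixels, amid what is visible of it).
- env.outline_of(label, picture): "region" (420x560 bool, what is visible of it) and "xy" ([column, row] in pixels, amid what is visible of it).
The state is a dict: "t": time; "joint_positions": joint angles; "qvel": joint speeds; "tau": joint torques, N m; "eef_pos": TCP position; "tool_rot": TCP orientation; "wrist_force": force on the tool from outside, world axes, zero at the start; "wrist_torque": the same for the moment, N m; "opening": opening from 0.0 (shut) to 1.0 (fully open).
Only numpy, scipy, OpenCV 4.12 (cv2) and the standard library are available. Lean on these libraries where they do the work, as an engineer would, in place of code of your own. Each camera call takes 0.05 s, during which the arm holds its last target. There are 200 camera calls.

TASK

Check that the garage-door roller runs freely: with the fingers closed, put the fingertips against the stem of the roller that stands in the curved steel track and push it slowly along the channel, round the bend, the fingertips staying with it all the way, until its wheel is up against the stop bolt near the other end; then move clear and leave it there. Do not pinch or lift the roller or let it shoot ahead, push gently without forcing it or leaning on the track, and leave the other parts on the bench where they are.

Things in the scene. Friction and masses are not known exactly. Their poses are not given: they have to be found in the camera images.
- track: Fixed steel C channel flat on the bench, open upward: a 60-degree bend of 305 mm centre-line radius, 30 degrees either side of the origin, then a 90 mm straight leg tangent at each end. 54 mm wide, 22 mm high, floor 2 mm; inside 50 mm wide, slot between the top lips 32 mm; ends open. Origin: on the bench under the centre line at mid-bend; x points away from the bend's centre (305 mm along -x), z up.
- roller: Loose roller to push, in the +y or -y leg of the track: white nylon wheel 46 mm in diameter, 14 mm thick, flat on the floor of the channel and held in by the lips, with an upright steel stem, 11 mm in diameter, out through the slot. Origin: centre of the wheel's underside; z along the stem, whose top is 82 mm above the origin, 84 mm above the bench. About 0.12 kg; slides easily.
- stop: Fixed stop in the other leg of the track, on its centre line: an upright black rubber sleeve 20 mm in diameter with a steel hexagon bolt head on top. Origin: centre of its underside, 2 mm above the bench; its top is 31 mm above the bench. The wheel touches it when the two origins are 33 mm apart.
- spare_roller: A second, loose roller of the same make, standing on its wheel on the bench outside the track. Leave it alone. Origin: centre of its underside; 82 mm high.
- hub: Loose black round hub, 76 mm in diameter, 42 mm high with a hole down its middle. Leave it alone. Origin: centre of its underside.
- hinge_bracket: Loose galvanised hinge bracket lying flat, about 138 by 60 mm, 4 mm thick, 12 mm at its knuckles. Leave it alone. Origin: under its knuckles.
- wrench: Loose steel wrench lying on the bench beyond the track. Leave it alone.
- socket_a: Loose steel socket standing on end beyond the track, 24 mm in diameter, 40 mm high. Leave it alone. Origin: centre of its underside.
- socket_b: Loose steel socket standing on end beyond the track, 30 mm in diameter, 40 mm high. Leave it alone. Origin: centre of its underside.
Things that resemble listed ones, but are neither listed nor needed, are in the scene too. What is shaped like the roller but turquoise is not meant.

How it is judged:
By the outcome, as a careful person would: the job done as asked, in the order asked, and still so for the second after the job is handed in, with the robot touching nothing.
It also fails if it takes over 48 s, if anything falls off the work surface, if the arm or the gripper's body presses on something with over 40 N, if the wrist force passes 120 N, or if a joint passes its speed limit or range.

## Working session

There is one attempt and no reset: what is moved stays moved. The work goes in short steps, Python scripts to look and compute and a tool call to move; the robot and the scene stay as the last step left them, time stands still between calls to the robot, and variables do not carry over. Pictures are saved under pics/ and viewed, about 8 in all and at most 12, crops included, and the job is handed in when it is done.

Besides the shell and the picture viewer there is one more tool, called by a JSON object that holds its "method" and its "body". move_arm: Moves the arm, as the interface text tells. Its arguments: {"type":"object","properties":{"deltas":{"type":"array"},"grip_force":{"type":"number"}},"required":["deltas"]}

```bash
mkdir -p pics; python3 - <<'E'
from workcell import env
import cv2,numpy as np,pickle
s=env.observe();print(s['t'],s['eef_pos'],s['tool_rot'],s['opening'],s['wrist_force'])
ps={}
for n in('top','scene'):
    p=env.read_camera(n);ps[n]=p;cv2.imwrite(f'pics/{n}0.png',cv2.cvtColor(p['image'],cv2.COLOR_RGB2BGR))
    print(n,p['fx'],p['cx'],p['cy'],np.round(p['R'],3).tolist(),p['t'])
    for l in('track','roller','stop','hub'):
        print(l,[(np.round(d['xy']).tolist(),round(d['confidence'],2)) for d in env.spot_in(l,p)])
pickle.dump(ps,open('ps.pkl','wb'))
E
```

```text
0.0 [0.27286494 0.58923378 0.20458687] [[-9.07394126e-01  4.20280004e-01 -7.85676319e-04]
 [ 4.20280738e-01  9.07392628e-01 -1.64937897e-03]
 [ 1.97159003e-05 -1.82684141e-03 -9.99998331e-01]] 0.9994987842351237 [-0.09331211  1.21309297 -0.23500777]
top 463.2989794633591 273.9062287536774 211.11154751915507 [[0.017, -1.0, 0.008], [-0.996, -0.018, -0.087], [0.087, -0.007, -0.996]] [-0.08546691  0.6126299   0.79884992]
track [([251.0, 225.0], 0.62)]
roller [([360.0, 251.0], 0.69), ([435.0, 241.0], 0.59)]
stop [([156.0, 235.0], 0.51)]
hub [([213.0, 314.0], 0.77), ([251.0, 222.0], 0.44)]
scene 461.9123532046649 283.9790061652531 206.12501279167924 [[-0.409, 0.912, -0.004], [0.495, 0.218, -0.841], [-0.767, -0.346, -0.541]] [ 0.3099081  -0.26132002  1.45024504]
track [([315.0, 220.0], 0.66)]
roller [([177.0, 174.0], 0.67), ([295.0, 191.0], 0.24)]
stop []
hub [([344.0, 180.0], 0.71)]
```

View pics/top0.png

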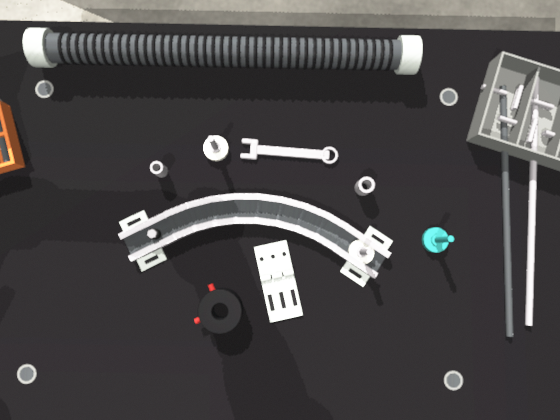

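View pics/scene0.png

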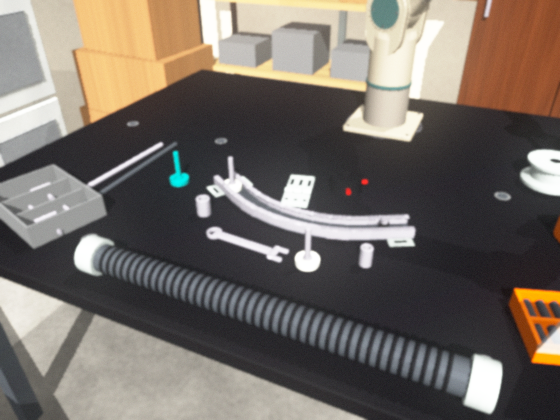

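The top view shows the track with the white roller in its right (-y) leg at about (360,251) and the stop bolt in the left (+y) leg at about (152,234).

Things that could be mistaken for the roller are the spare at (215,148), the turquoise look-alike at (435,240) and the big white spool in the scene view at (545,170). The white roller in the track is the right one. Next I fit the track pose.

```bash
cat > h.py <<'E'
import numpy as np,cv2
def proj(p,X):
    X=np.atleast_2d(X);c=X@np.array(p['R']).T+np.array(p['t']);return np.c_[c[:,0]/c[:,2]*p['fx']+p['cx'],c[:,1]/c[:,2]*p['fy']+p['cy']]
def back(p,uv,z):
    R=np.array(p['R']);C=-R.T@np.array(p['t']);d=R.T@np.array([(uv[0]-p['cx'])/p['fx'],(uv[1]-p['cy'])/p['fy'],1]);return C+d*(z-C[2])/d[2]
L0=.305*np.pi/6
def center(s,off=0):  # local centre-line point/tangent at arclength s (toward +y), offset outward
    a=np.clip(s,-L0,L0)/.305;e=s-np.clip(s,-L0,L0)
    n=np.array([np.cos(a),np.sin(a)]);t=np.array([-np.sin(a),np.cos(a)])
    return (.305+off)*n-np.array([.305,0])+e*t,t
def world(q,s,off=0,z=.022):
    c,sn=np.cos(q[2]),np.sin(q[2]);P,t=center(s,off);R=np.array([[c,-sn],[sn,c]])
    return np.r_[R@P+q[:2],z],R@t
S=np.linspace(-L0-.09,L0+.09,80)
def outline(q,w,z=.022):
    return np.array([world(q,s,w,z)[0] for s in S]+[world(q,s,-w,z)[0] for s in S[::-1]])
E
python3 - <<'E'
from workcell import env
from h import *
import pickle
from scipy.optimize import minimize
p=env.read_camera('top')
im=cv2.cvtColor(p['image'],cv2.COLOR_RGB2BGR)
o=env.outline_of('track',p)[0];m=o['region'];print(o['confidence'],m.sum())
# bright lips fit: lip band 16..27mm from centre line should be bright, slot & outside dark; use mask IoU then gradient
g=cv2.GaussianBlur(cv2.cvtColor(im,cv2.COLOR_BGR2GRAY),(0,0),1).astype(np.float32)
def samp(q,off,z=.022):
    uv=proj(p,np.array([world(q,s,off,z)[0] for s in S])).astype(np.float32)
    return cv2.remap(g,uv[:,0],uv[:,1],cv2.INTER_LINEAR)[:,0]
def cost(q):
    f=lambda o:np.minimum(samp(q,o),200).mean()
    return -(2*f(.0215)+2*f(-.0215)+f(.0175)+f(-.0175)+f(.0255)+f(-.0255)-2*f(.0305)-2*f(-.0305)-1*f(.0125)-1*f(-.0125))
def iou(q):
    k=np.zeros(m.shape,np.uint8);cv2.fillPoly(k,[np.round(proj(p,outline(q,.027))*16).astype(np.int32)],1,shift=4);k=k>0
    return -(k&m).sum()/(k|m).sum()
best=None
for yaw in np.radians([-15,-5,5,15]):
    c=back(p,(245,208),.022)
    r=minimize(iou,[c[0],c[1],yaw],method='Nelder-Mead',options=dict(initial_simplex=np.array([[c[0],c[1],yaw]]*4)+np.vstack([np.zeros(3),np.diag([.02,.02,.15])])))
    if best is None or r.fun<best.fun:best=r
print('iou',best.x,np.degrees(best.x[2]),best.fun)
x=best.x
r=minimize(cost,x,method='Nelder-Mead',options=dict(initial_simplex=np.array([x]*4)+np.vstack([np.zeros(3),np.diag([.004,.004,.03])])))
print('edge',r.x,np.degrees(r.x[2]),cost(x),r.fun)
q=r.x;pickle.dump((q,p),open('q.pkl','wb'))
b=cv2.resize(im[185:295,105:405],None,fx=2.6,fy=2.6,interpolation=cv2.INTER_CUBIC)
for w,cl in((.027,(0,0,255)),(.016,(0,255,0))):
    cv2.polylines(b,[np.int32((proj(p,outline(q,w))-[105,185]+.5)*2.6)],True,cl,1)
cv2.imwrite('pics/fit.png',b)
cv2.imwrite('pics/rol.png',cv2.resize(im[225:285,330:400],None,fx=8,fy=8,interpolation=cv2.INTER_CUBIC))
cv2.imwrite('pics/both.png',np.hstack([cv2.resize(im[u-25:u+25,v-25:v+25],None,fx=8,fy=8,interpolation=cv2.INTER_CUBIC) for u,v in((251,365),(238,154))]))
E
```

```text
0.94 8012
iou [ 0.6177292  -0.04393805 -0.05414945] -3.1025347452080334 -0.9098800685322673
edge [ 0.61917567 -0.04365775 -0.0518644 ] -2.971611123423319 -933.60913 -990.0164794921875
```

View pics/fit.png

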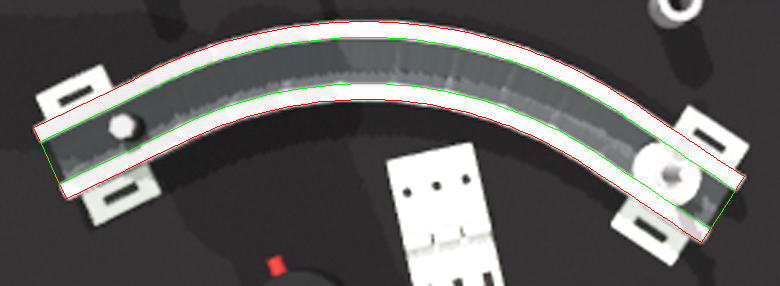

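View pics/both.png

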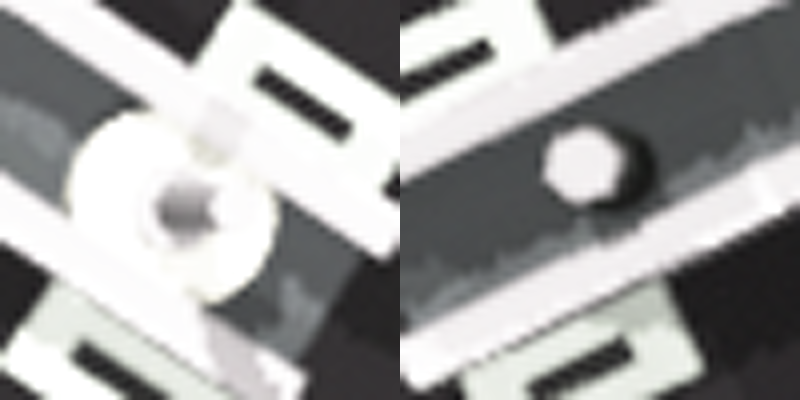

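The fit lies right on the lips. The crop confirms a white wheel held under the lips with a steel stem, and the stop's hexagon head. Now I compute their positions and the push waypoints.

```bash
cat >> h.py <<'E'
from scipy.optimize import minimize as _m
def locate(q,P):
    r=min((_m(lambda s:np.hypot(*(world(q,s[0])[0][:2]-P[:2])),[s0],method='Nelder-Mead') for s0 in(-.2,0,.2)),key=lambda r:r.fun)
    return r.x[0],r.fun
E
python3 - <<'E'
from h import *
import pickle
q,p=pickle.load(open('q.pkl','rb'))
f=lambda u,v,o:((u+.5)/8-.5+o[0],(v+.5)/8-.5+o[1])
w=back(p,f(172,205,(340,226)),.016);st=back(p,f(185,165,(129,213)),.031)
print('wheel',w,locate(q,w),'stop',st,locate(q,st))
s,_=locate(q,w)
print('stem base/top px',proj(p,np.r_[w[:2],.016]),proj(p,np.r_[w[:2],.084]))
for a in(s-.04,s-.0135,s):print(a,world(q,a))
# scene check
ps=pickle.load(open('ps.pkl','rb'))['scene'];print('scene px base/top',proj(ps,np.r_[w[:2],.016]),proj(ps,np.r_[w[:2],.084]))
E
```

```text
wheel [ 0.54562563 -0.23236269  0.016     ] (np.float64(-0.20554687499999924), np.float64(0.00013163763804875734)) stop [0.57074577 0.14015965 0.031     ] (np.float64(0.19293750000000015), np.float64(0.00047030014180161087))
stem base/top px [[361.0625 251.1875]] [[369.12264491 251.16686933]]
-0.24554687499999925 (array([ 0.52374141, -0.26585674,  0.022     ]), array([0.54422342, 0.83894032]))
-0.21904687499999925 (array([ 0.53816334, -0.24362482,  0.022     ]), array([0.54422342, 0.83894032]))
-0.20554687499999924 (array([ 0.54551035, -0.23229913,  0.022     ]), array([0.54422342, 0.83894032]))
scene px base/top [[231.49022247 182.85012204]] [[229.57365335 157.28329619]]
```

{"method": "move_arm", "body": {"deltas": [0, 0, -0.12, 2.5, -3.3, 0, -1, 0, 0, -0.24, 5, -6.6, 0, -1, 0, 0, -0.36, 7.5, -9.9, 0, -1, 0, 0, -0.48, 10, -13.2, 0, -1, 0, 0, -0.6, 12.5, -16.5, 0, -1, 0, 0, -0.72, 15, -19.8, 0, -1, 0, 0, -0.84, 17.5, -23.1, 0, -1, 0, 0, -0.9, 19, -25.5, 0, -1], "grip_force": 20}}

```text
t: 1.27
eef_pos: [0.4662, 0.3309, 0.206]
tool_rot: [[-0.226, 0.974, 0.002], [0.974, 0.226, -0.001], [-0.002, 0.002, -1.0]]
wrist_force: [0.1, -0.5, 0.1]
opening: 0.468
```

{"method": "move_arm", "body": {"deltas": [0, 0, -0.06, 1, -4, 0, -1, 0, 0, -0.12, 2, -8, 0, -1, 0, 0, -0.18, 3, -12, 0, -1, 0, 0, -0.24, 4, -16, 0, -1, 0, 0, -0.3, 4.5, -20, 0, -1, 0, 0, -0.36, 5, -24, 0, -1, 0, 0, -0.42, 5.5, -28, 0, -1, 0, 0, -0.48, 5.6, -32, 0, -1]}}

```text
t: 1.93
eef_pos: [0.5229, 0.0089, 0.2063]
tool_rot: [[0.252, 0.968, 0.003], [0.968, -0.252, -0.002], [-0.001, 0.003, -1.0]]
wrist_force: [1.1, 0.5, 0.3]
opening: 0.006
```

{"method": "move_arm", "body": {"deltas": [0, 0, -0.06, 0, -4, 0, -1, 0, 0, -0.12, 0, -8, 0, -1, 0, 0, -0.18, 0, -12, 0, -1, 0, 0, -0.24, 0, -16, 0, -1, 0, 0, -0.3, 0, -20, 0, -1, 0, 0, -0.32, -0.1, -24, 0, -1, 0, 0, -0.32, -0.1, -27.8, 0, -1, 0, 0, -0.32, -0.1, -27.8, 0, -1]}}

```text
t: 2.6
eef_pos: [0.5198, -0.2795, 0.2072]
tool_rot: [[0.553, 0.833, 0.003], [0.833, -0.553, -0.011], [-0.007, 0.009, -1.0]]
wrist_force: [0.4, -0.8, 0.3]
opening: 0.005
```

```bash
cat > look.py <<'E'
import sys
from workcell import env
from h import *
import pickle
q,_=pickle.load(open('q.pkl','rb'))
s=env.observe();P=s['eef_pos'];a,_e=locate(q,P);w,t=world(q,a);n=np.array([t[1],-t[0]])
print('t',s['t'],'pos',np.round(P,4),'s %.4f lat %.4f'%(a,(P[:2]-w[:2])@n),'yawx',np.degrees(np.arctan2(s['tool_rot'][1][0],s['tool_rot'][0][0])),'want',np.degrees(np.arctan2(t[1],t[0])),'F',np.round(s['wrist_force'],2))
if len(sys.argv)>1:
    p=env.read_camera(sys.argv[1]);im=cv2.cvtColor(p['image'],cv2.COLOR_RGB2BGR)
    cv2.imwrite(sys.argv[2],im)
E
python3 look.py
```

```text
t 2.6 pos [ 0.5198 -0.2795  0.2072] s -0.2591 lat 0.0041 yawx 56.420151507455955 want 57.02838887657668 F [ 0.37 -0.83  0.33]
```

{"method": "move_arm", "body": {"deltas": [0.005, 0, 0.01, 0.2, 1, -3, -1, 0.005, 0, 0.01, 0.2, 1.1, -6.5, -1, 0.005, 0, 0.01, 0.2, 1.1, -10, -1, 0.005, 0, 0.01, 0.2, 1.1, -13, -1, 0.005, 0, 0.01, 0.2, 1.1, -15.5, -1, 0.005, 0, 0.01, 0.2, 1.1, -16.8, -1, 0.005, 0, 0.01, 0.2, 1.1, -17.3, -1, 0.005, 0, 0.01, 0.2, 1.1, -17.3, -1]}}

```text
t: 3.27
eef_pos: [0.5212, -0.268, 0.0332]
tool_rot: [[0.545, 0.839, 0.001], [0.839, -0.545, -0.005], [-0.003, 0.004, -1.0]]
wrist_force: [0.1, 0.7, -0.2]
opening: 0.004
```

```bash
python3 look.py wrist pics/w1.png; python3 look.py top pics/t1.png; python3 -c "
import cv2,numpy as np
a=cv2.imread('pics/w1.png');b=cv2.resize(cv2.imread('pics/t1.png')[200:305,310:450],(560,420),interpolation=cv2.INTER_CUBIC)
cv2.imwrite('pics/c1.png',cv2.resize(np.hstack([a,b]),(800,300)))"
```

```text
t 3.2667 pos [ 0.5212 -0.268   0.0332] s -0.2487 lat -0.0010 yawx 57.00241090351943 want 57.02838887657668 F [ 0.09  0.66 -0.21]
t 3.3167 pos [ 0.5219 -0.2685  0.0343] s -0.2488 lat -0.0001 yawx 56.9948239274157 want 57.02838887657668 F [-0.32  0.77  0.03]
```

View pics/c1.png

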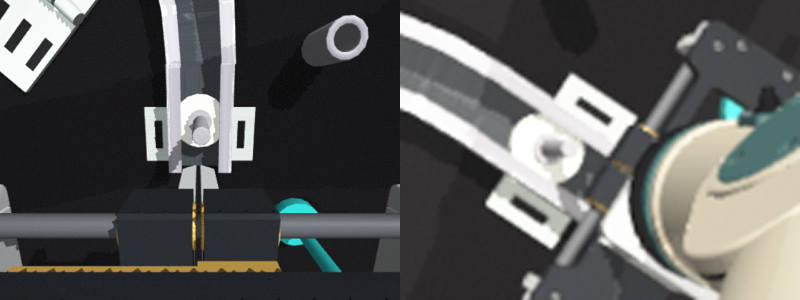

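The wrist view shows the shut fingertips centred behind the stem, with about 30 mm to go. I close in slowly.

{"method": "move_arm", "body": {"deltas": [0, 0, 0, 0.14, 0.21, 0, -1, 0, 0, 0, 0.29, 0.44, 0, -1, 0, 0, 0, 0.44, 0.67, 0, -1, 0, 0, 0, 0.59, 0.9, 0, -1, 0, 0, 0, 0.74, 1.13, 0, -1, 0, 0, 0, 0.87, 1.34, 0, -1, 0, 0, 0, 1.0, 1.53, 0, -1, 0, 0, 0, 1.1, 1.7, 0, -1]}}

```text
t: 4.03
eef_pos: [0.5336, -0.2515, 0.035]
tool_rot: [[0.545, 0.839, 0.004], [0.839, -0.544, -0.006], [-0.003, 0.007, -1.0]]
wrist_force: [0.4, 0.9, -0.2]
opening: 0.006
```

```bash
python3 look.py
```

```text
t 4.0333 pos [ 0.5336 -0.2515  0.035 ] s -0.2282 lat 0.0005 yawx 57.00927549704102 want 57.02838887657668 F [ 0.36  0.87 -0.23]
```

```bash
cat > plan.py <<'E'
import sys
from workcell import env
from h import *
from scipy.spatial.transform import Rotation as Ro
import pickle
q,_=pickle.load(open('q.pkl','rb'))
# plan.py step_mm ncalls [max_s]: contact is D ahead of TCP; TCP placed so that stem centre is on the centre line
D=.0135;ZT=.034
st=env.observe();P=np.array(st['eef_pos']);R=np.array(st['tool_rot']);F=np.array(st['wrist_force'])
def pose(sr):
    w,t=world(q,sr,z=ZT);T=np.array([t[0],t[1],0]);return w-D*T,np.c_[T,[t[1],-t[0],0],[0,0,-1]]
r=_m(lambda x:np.sum((pose(x[0])[0][:2]-P[:2])**2)*1e6,[locate(q,P)[0]+D],method='Nelder-Mead');s=r.x[0]
p0,R0=pose(s);d=P-p0
print('t %.2f stem_s %.4f (goal .160) lat %.1fmm z %.4f yawerr %.2f F along %.2f lat %.2f z %.2f'%(st['t'],s,(d@R0[:,1])*1e3,P[2],np.degrees(Ro.from_matrix(R@R0.T).as_rotvec()[2]),F@R0[:,0],F@R0[:,1],F[2]))
step=float(sys.argv[1])/1e3;mx=float(sys.argv[3]) if len(sys.argv)>3 else .2
for c in range(int(sys.argv[2])):
    rows=[]
    for i in range(1,9):
        pi,Ri=pose(min(s+step*i,mx));v=Ro.from_matrix(Ri@R.T).as_rotvec();k=min(1,i/4)
        dp=(pi-P)*100
        if i<4: dp-=(1-k)*100*((p0-P)*-1*-1) if c==0 else 0
        rows+=[round(v[0]*k,3),round(v[1]*k,3),round(v[2],3),*[round(x,2) for x in dp],-1]
    print([float(x) if x!=-1 else -1 for x in rows])
    s=min(s+step*8,mx);P,R=pose(s);p0=P
E
python3 plan.py 1.1 1
```

```text
Traceback (most recent call last):
  File "plan.py", line 12, in <module>
    r=_m(lambda x:np.sum((pose(x[0])[0][:2]-P[:2])**2)*1e6,[locate(q,P)[0]+D],method='Nelder-Mead');s=r.x[0]
      ^^
NameError: name '_m' is not defined. Did you mean: '_'?
```

```bash
python3 - <<'E'
t=open('plan.py').read()
t=t.replace("from h import *","from h import *\nfrom scipy.optimize import minimize as _m")
t=t.replace("dp=(pi-P)*100","dp=(pi-p0+k*(p0-P))*100")
t='\n'.join(l for l in t.split('\n') if 'if i<4' not in l)
open('plan.py','w').write(t)
E
python3 plan.py 1.1 1
```

```text
t 4.03 stem_s -0.2147 (goal .160) lat 0.5mm z 0.0350 yawerr -0.02 F along 0.93 lat -0.17 z -0.23
[0.002, 0.001, 0.0, 0.05, 0.1, -0.03, -1, 0.003, 0.002, 0.0, 0.1, 0.2, -0.05, -1, 0.005, 0.003, 0.0, 0.15, 0.3, -0.08, -1, 0.006, 0.004, 0.0, 0.2, 0.4, -0.1, -1, 0.006, 0.004, 0.0, 0.26, 0.49, -0.1, -1, 0.006, 0.004, 0.0, 0.32, 0.58, -0.1, -1, 0.006, 0.004, 0.0, 0.38, 0.67, -0.1, -1, 0.006, 0.004, 0.0, 0.44, 0.76, -0.1, -1]
```

{"method": "move_arm", "body": {"deltas": [0.002, 0.001, 0.0, 0.05, 0.1, -0.03, -1, 0.003, 0.002, 0.0, 0.1, 0.2, -0.05, -1, 0.005, 0.003, 0.0, 0.15, 0.3, -0.08, -1, 0.006, 0.004, 0.0, 0.2, 0.4, -0.1, -1, 0.006, 0.004, 0.0, 0.26, 0.49, -0.1, -1, 0.006, 0.004, 0.0, 0.32, 0.58, -0.1, -1, 0.006, 0.004, 0.0, 0.38, 0.67, -0.1, -1, 0.006, 0.004, 0.0, 0.44, 0.76, -0.1, -1]}}

```text
t: 4.7
eef_pos: [0.538, -0.244, 0.0341]
tool_rot: [[0.545, 0.839, 0.0], [0.839, -0.545, -0.001], [-0.0, 0.001, -1.0]]
wrist_force: [-0.5, -0.3, -0.5]
opening: 0.005
```

```bash
python3 plan.py 1.5 1
```

```text
t 4.70 stem_s -0.2060 (goal .160) lat 0.1mm z 0.0341 yawerr -0.03 F along -0.54 lat -0.30 z -0.46
[0.0, 0.0, 0.0, 0.08, 0.13, -0.0, -1, 0.0, 0.0, 0.0, 0.16, 0.25, -0.0, -1, 0.001, 0.0, 0.0, 0.24, 0.38, -0.0, -1, 0.001, 0.0, 0.0, 0.32, 0.51, -0.01, -1, 0.001, 0.0, 0.0, 0.4, 0.63, -0.01, -1, 0.001, 0.0, 0.0, 0.48, 0.76, -0.01, -1, 0.001, 0.0, 0.0, 0.56, 0.89, -0.01, -1, 0.001, 0.0, 0.0, 0.65, 1.01, -0.01, -1]
```

{"method": "move_arm", "body": {"deltas": [0, 0, 0, 0.08, 0.13, 0, -1, 0, 0, 0, 0.16, 0.25, 0, -1, 0, 0, 0, 0.24, 0.38, 0, -1, 0, 0, 0, 0.32, 0.51, 0, -1, 0, 0, 0, 0.4, 0.63, 0, -1, 0, 0, 0, 0.48, 0.76, 0, -1, 0, 0, 0, 0.56, 0.89, 0, -1, 0, 0, 0, 0.65, 1.01, 0, -1]}}

```text
t: 5.37
eef_pos: [0.5446, -0.2338, 0.0341]
tool_rot: [[0.545, 0.839, 0.0], [0.839, -0.545, -0.001], [-0.0, 0.001, -1.0]]
wrist_force: [0.5, -0.0, -0.2]
opening: 0.004
```

```bash
python3 look.py wrist pics/w2.png; python3 look.py top pics/t2.png; python3 -c "
import cv2,numpy as np
a=cv2.imread('pics/w2.png')[60:270,140:420];b=cv2.imread('pics/t2.png')[200:305,310:450]
cv2.imwrite('pics/c2.png',np.hstack([cv2.resize(x,(400,300),interpolation=cv2.INTER_CUBIC) for x in (a,b)]))"; python3 plan.py 2 2
```

```text
t 5.3667 pos [ 0.5446 -0.2338  0.0341] s -0.2073 lat -0.0000 yawx 57.00436194874045 want 57.02838887657668 F [ 0.49 -0.02 -0.21]
t 5.4167 pos [ 0.5448 -0.2334  0.034 ] s -0.2068 lat 0.0000 yawx 57.03084822165322 want 57.02838887657668 F [-0.01  0.1  -0.24]
t 5.47 stem_s -0.1935 (goal .160) lat 0.0mm z 0.0340 yawerr 0.00 F along 0.18 lat -0.35 z -0.02
[0.0, 0.0, -0.0, 0.11, 0.17, -0.0, -1, 0.0, 0.0, -0.0, 0.22, 0.34, -0.0, -1, 0.0, 0.0, -0.0, 0.33, 0.5, -0.0, -1, 0.0, 0.001, -0.0, 0.43, 0.67, -0.0, -1, 0.0, 0.001, -0.0, 0.54, 0.84, -0.0, -1, 0.0, 0.001, -0.0, 0.65, 1.01, -0.0, -1, 0.0, 0.001, -0.0, 0.76, 1.18, -0.0, -1, 0.0, 0.001, -0.0, 0.87, 1.34, -0.0, -1]
[0.0, 0.0, 0.0, 0.11, 0.17, 0.0, -1, 0.0, 0.0, 0.0, 0.22, 0.34, 0.0, -1, 0.0, 0.0, 0.0, 0.33, 0.5, 0.0, -1, 0.0, 0.0, 0.0, 0.44, 0.67, 0.0, -1, 0.0, 0.0, 0.0, 0.54, 0.84, 0.0, -1, 0.0, 0.0, 0.0, 0.65, 1.01, 0.0, -1, 0.0, 0.0, 0.0, 0.76, 1.17, 0.0, -1, 0.0, 0.0, 0.0, 0.87, 1.34, 0.0, -1]
```

View pics/c2.png

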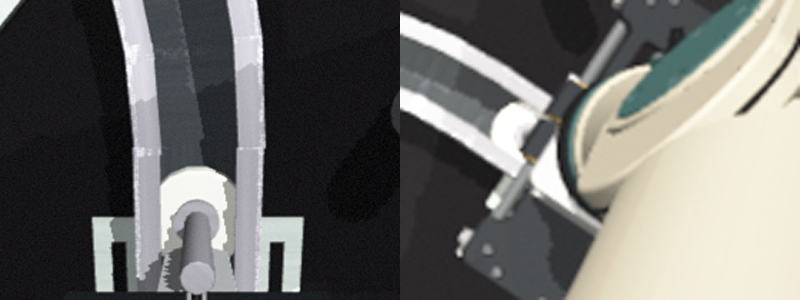

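The wrist view shows the stem directly in front of the fingertips, and the wheel has moved ahead of the bracket. I continue pushing.

{"method": "move_arm", "body": {"deltas": [0, 0, 0, 0.11, 0.17, 0, -1, 0, 0, 0, 0.22, 0.34, 0, -1, 0, 0, 0, 0.33, 0.5, 0, -1, 0, 0, 0, 0.43, 0.67, 0, -1, 0, 0, 0, 0.54, 0.84, 0, -1, 0, 0, 0, 0.65, 1.01, 0, -1, 0, 0, 0, 0.76, 1.18, 0, -1, 0, 0, 0, 0.87, 1.34, 0, -1]}}

```text
t: 6.13
eef_pos: [0.5535, -0.2199, 0.034]
tool_rot: [[0.544, 0.839, 0.001], [0.839, -0.544, -0.0], [-0.0, 0.001, -1.0]]
wrist_force: [-0.8, -0.8, 0.8]
opening: 0.003
```

```bash
python3 plan.py 2 2
```

```text
t 6.13 stem_s -0.1773 (goal .160) lat 0.0mm z 0.0340 yawerr 0.01 F along -1.07 lat -0.21 z 0.78
[0.0, 0.0, -0.0, 0.11, 0.17, -0.0, -1, 0.0, 0.0, -0.0, 0.22, 0.34, -0.0, -1, 0.0, 0.0, -0.0, 0.33, 0.5, -0.0, -1, 0.0, 0.001, -0.0, 0.43, 0.67, -0.0, -1, 0.0, 0.001, -0.0, 0.54, 0.84, -0.0, -1, 0.0, 0.001, -0.0, 0.65, 1.01, -0.0, -1, 0.0, 0.001, -0.0, 0.76, 1.18, -0.0, -1, 0.0, 0.001, -0.0, 0.87, 1.34, -0.0, -1]
[0.0, 0.0, 0.001, 0.11, 0.17, 0.0, -1, 0.0, 0.0, 0.008, 0.23, 0.33, 0.0, -1, 0.0, 0.0, 0.014, 0.34, 0.49, 0.0, -1, 0.0, 0.0, 0.021, 0.45, 0.66, 0.0, -1, 0.0, 0.0, 0.028, 0.57, 0.83, 0.0, -1, 0.0, 0.0, 0.034, 0.68, 0.99, 0.0, -1, 0.0, 0.0, 0.041, 0.79, 1.16, 0.0, -1, 0.0, 0.0, 0.047, 0.9, 1.33, 0.0, -1]
```

{"method": "move_arm", "body": {"deltas": [0, 0, 0, 0.11, 0.17, 0, -1, 0, 0, 0, 0.22, 0.34, 0, -1, 0, 0, 0, 0.33, 0.5, 0, -1, 0, 0, 0, 0.43, 0.67, 0, -1, 0, 0, 0, 0.54, 0.84, 0, -1, 0, 0, 0, 0.65, 1.01, 0, -1, 0, 0, 0, 0.76, 1.18, 0, -1, 0, 0, 0, 0.87, 1.34, 0, -1]}}

```text
t: 6.8
eef_pos: [0.5624, -0.2063, 0.0341]
tool_rot: [[0.544, 0.839, 0.001], [0.839, -0.544, -0.0], [-0.0, 0.001, -1.0]]
wrist_force: [-0.5, -0.1, 1.5]
opening: 0.008
```

{"method": "move_arm", "body": {"deltas": [0, 0, 0.001, 0.11, 0.17, 0, -1, 0, 0, 0.008, 0.23, 0.33, 0, -1, 0, 0, 0.014, 0.34, 0.49, 0, -1, 0, 0, 0.021, 0.45, 0.66, 0, -1, 0, 0, 0.028, 0.57, 0.83, 0, -1, 0, 0, 0.034, 0.68, 0.99, 0, -1, 0, 0, 0.041, 0.79, 1.16, 0, -1, 0, 0, 0.047, 0.9, 1.33, 0, -1]}}

```text
t: 7.47
eef_pos: [0.5715, -0.1929, 0.034]
tool_rot: [[0.504, 0.864, 0.001], [0.864, -0.504, -0.0], [-0.0, 0.001, -1.0]]
wrist_force: [-0.0, -0.2, 0.2]
opening: 0.003
```

```bash
python3 plan.py 2 2
```

```text
t 7.47 stem_s -0.1449 (goal .160) lat 0.0mm z 0.0340 yawerr -0.05 F along -0.16 lat 0.05 z 0.18
[0.0, 0.0, 0.007, 0.11, 0.17, -0.0, -1, 0.0, 0.0, 0.014, 0.21, 0.34, -0.0, -1, 0.0, 0.0, 0.02, 0.32, 0.51, -0.0, -1, 0.0, 0.001, 0.027, 0.42, 0.68, -0.0, -1, 0.0, 0.001, 0.034, 0.52, 0.85, -0.0, -1, 0.0, 0.001, 0.04, 0.63, 1.02, -0.0, -1, 0.0, 0.001, 0.047, 0.73, 1.19, -0.0, -1, 0.0, 0.001, 0.053, 0.83, 1.37, -0.0, -1]
[0.0, 0.0, 0.007, 0.1, 0.17, 0.0, -1, 0.0, 0.0, 0.013, 0.2, 0.35, 0.0, -1, 0.0, 0.0, 0.02, 0.29, 0.52, 0.0, -1, 0.0, 0.0, 0.026, 0.39, 0.7, 0.0, -1, 0.0, 0.0, 0.033, 0.48, 0.88, 0.0, -1, 0.0, 0.0, 0.039, 0.57, 1.05, 0.0, -1, 0.0, 0.0, 0.046, 0.67, 1.23, 0.0, -1, 0.0, 0.0, 0.052, 0.76, 1.41, 0.0, -1]
```

{"method": "move_arm", "body": {"deltas": [0, 0, 0.007, 0.11, 0.17, 0, -1, 0, 0, 0.014, 0.21, 0.34, 0, -1, 0, 0, 0.02, 0.32, 0.51, 0, -1, 0, 0, 0.027, 0.42, 0.68, 0, -1, 0, 0, 0.034, 0.52, 0.85, 0, -1, 0, 0, 0.04, 0.63, 1.02, 0, -1, 0, 0, 0.047, 0.73, 1.19, 0, -1, 0, 0, 0.053, 0.83, 1.37, 0, -1]}}

```text
t: 8.13
eef_pos: [0.5798, -0.179, 0.034]
tool_rot: [[0.457, 0.89, 0.0], [0.89, -0.457, -0.0], [-0.0, 0.001, -1.0]]
wrist_force: [-0.0, -0.3, 0.8]
opening: 0.004
```

{"method": "move_arm", "body": {"deltas": [0, 0, 0.007, 0.1, 0.17, 0, -1, 0, 0, 0.013, 0.2, 0.35, 0, -1, 0, 0, 0.02, 0.29, 0.52, 0, -1, 0, 0, 0.026, 0.39, 0.7, 0, -1, 0, 0, 0.033, 0.48, 0.88, 0, -1, 0, 0, 0.039, 0.57, 1.05, 0, -1, 0, 0, 0.046, 0.67, 1.23, 0, -1, 0, 0, 0.052, 0.76, 1.41, 0, -1]}}

```text
t: 8.8
eef_pos: [0.5876, -0.1648, 0.034]
tool_rot: [[0.409, 0.913, 0.001], [0.913, -0.409, -0.0], [-0.0, 0.001, -1.0]]
wrist_force: [0.2, -0.9, 0.2]
opening: 0.006
```

```bash
python3 look.py wrist pics/w3.png; python3 -c "
import cv2
cv2.imwrite('pics/c3.png',cv2.imread('pics/w3.png')[60:330,140:420])"; python3 plan.py 2 2
```

```text
t 8.8 pos [ 0.5876 -0.1648  0.034 ] s -0.1260 lat 0.0004 yawx 65.85619070251755 want 63.358657012155774 F [ 0.24 -0.88  0.2 ]
t 8.85 stem_s -0.1118 (goal .160) lat 0.1mm z 0.0340 yawerr -0.12 F along -0.63 lat 0.15 z -0.28
[-0.0, 0.0, 0.009, 0.09, 0.18, -0.0, -1, -0.0, 0.0, 0.015, 0.17, 0.36, -0.0, -1, -0.0, 0.001, 0.022, 0.26, 0.54, -0.0, -1, -0.0, 0.001, 0.028, 0.34, 0.72, -0.0, -1, -0.0, 0.001, 0.035, 0.42, 0.91, -0.0, -1, -0.0, 0.001, 0.041, 0.51, 1.09, -0.0, -1, -0.0, 0.001, 0.048, 0.59, 1.27, -0.0, -1, -0.0, 0.001, 0.055, 0.67, 1.45, -0.0, -1]
[0.0, 0.0, 0.007, 0.08, 0.18, 0.0, -1, 0.0, 0.0, 0.013, 0.16, 0.37, 0.0, -1, 0.0, 0.0, 0.02, 0.23, 0.55, 0.0, -1, 0.0, 0.0, 0.026, 0.31, 0.74, 0.0, -1, 0.0, 0.0, 0.033, 0.38, 0.92, 0.0, -1, 0.0, 0.0, 0.039, 0.46, 1.11, 0.0, -1, 0.0, 0.0, 0.046, 0.53, 1.3, 0.0, -1, 0.0, 0.0, 0.052, 0.6, 1.48, 0.0, -1]
```

View pics/c3.png

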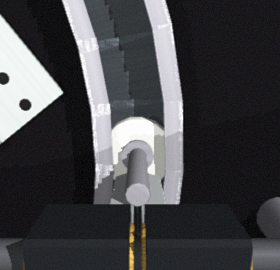

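The stem is still at the fingertips and the wheel is centred in the slot, so I keep going.

{"method": "move_arm", "body": {"deltas": [0, 0, 0.009, 0.09, 0.18, 0, -1, 0, 0, 0.015, 0.17, 0.36, 0, -1, 0, 0, 0.022, 0.26, 0.54, 0, -1, 0, 0, 0.028, 0.34, 0.72, 0, -1, 0, 0, 0.035, 0.42, 0.91, 0, -1, 0, 0, 0.041, 0.51, 1.09, 0, -1, 0, 0, 0.048, 0.59, 1.27, 0, -1, 0, 0, 0.055, 0.67, 1.45, 0, -1]}}

```text
t: 9.52
eef_pos: [0.5946, -0.1494, 0.034]
tool_rot: [[0.357, 0.934, 0.001], [0.934, -0.357, 0.0], [0.0, 0.001, -1.0]]
wrist_force: [-0.0, 0.3, 0.3]
opening: 0.003
```

{"method": "move_arm", "body": {"deltas": [0, 0, 0.007, 0.08, 0.18, 0, -1, 0, 0, 0.013, 0.16, 0.37, 0, -1, 0, 0, 0.02, 0.23, 0.55, 0, -1, 0, 0, 0.026, 0.31, 0.74, 0, -1, 0, 0, 0.033, 0.38, 0.92, 0, -1, 0, 0, 0.039, 0.46, 1.11, 0, -1, 0, 0, 0.046, 0.53, 1.3, 0, -1, 0, 0, 0.052, 0.6, 1.48, 0, -1]}}

```text
t: 10.18
eef_pos: [0.6007, -0.1345, 0.034]
tool_rot: [[0.307, 0.952, 0.001], [0.952, -0.307, 0.0], [0.0, 0.001, -1.0]]
wrist_force: [-0.1, -0.2, -0.2]
opening: 0.004
```

```bash
python3 plan.py 2 3
```

```text
t 10.18 stem_s -0.0795 (goal .160) lat -0.0mm z 0.0340 yawerr 0.02 F along -0.21 lat -0.02 z -0.22
[-0.0, 0.0, 0.006, 0.07, 0.19, 0.0, -1, -0.0, 0.0, 0.013, 0.14, 0.38, 0.0, -1, -0.0, 0.001, 0.019, 0.21, 0.56, 0.0, -1, -0.0, 0.001, 0.026, 0.27, 0.75, 0.0, -1, -0.0, 0.001, 0.033, 0.34, 0.94, 0.0, -1, -0.0, 0.001, 0.039, 0.4, 1.13, 0.0, -1, -0.0, 0.001, 0.046, 0.46, 1.32, 0.0, -1, -0.0, 0.001, 0.052, 0.52, 1.51, 0.0, -1]
[0.0, 0.0, 0.007, 0.06, 0.19, 0.0, -1, 0.0, 0.0, 0.013, 0.12, 0.38, 0.0, -1, 0.0, 0.0, 0.02, 0.17, 0.57, 0.0, -1, 0.0, 0.0, 0.026, 0.23, 0.77, 0.0, -1, 0.0, 0.0, 0.033, 0.28, 0.96, 0.0, -1, 0.0, 0.0, 0.039, 0.34, 1.15, 0.0, -1, 0.0, 0.0, 0.046, 0.39, 1.35, 0.0, -1, 0.0, 0.0, 0.052, 0.44, 1.54, 0.0, -1]
[0.0, 0.0, 0.007, 0.05, 0.19, 0.0, -1, 0.0, 0.0, 0.013, 0.1, 0.39, 0.0, -1, 0.0, 0.0, 0.02, 0.14, 0.58, 0.0, -1, 0.0, 0.0, 0.026, 0.19, 0.78, 0.0, -1, 0.0, 0.0, 0.033, 0.23, 0.97, 0.0, -1, 0.0, 0.0, 0.039, 0.28, 1.17, 0.0, -1, 0.0, 0.0, 0.046, 0.32, 1.36, 0.0, -1, 0.0, 0.0, 0.052, 0.36, 1.56, 0.0, -1]
```

{"method": "move_arm", "body": {"deltas": [0, 0, 0.006, 0.07, 0.19, 0, -1, 0, 0, 0.013, 0.14, 0.38, 0, -1, 0, 0, 0.019, 0.21, 0.56, 0, -1, 0, 0, 0.026, 0.27, 0.75, 0, -1, 0, 0, 0.033, 0.34, 0.94, 0, -1, 0, 0, 0.039, 0.4, 1.13, 0, -1, 0, 0, 0.046, 0.46, 1.32, 0, -1, 0, 0, 0.052, 0.52, 1.51, 0, -1]}}

```text
t: 10.85
eef_pos: [0.6059, -0.1192, 0.034]
tool_rot: [[0.257, 0.966, 0.001], [0.966, -0.257, 0.0], [0.0, 0.001, -1.0]]
wrist_force: [-0.1, -0.6, -0.4]
opening: 0.004
```

{"method": "move_arm", "body": {"deltas": [0, 0, 0.007, 0.06, 0.19, 0, -1, 0, 0, 0.013, 0.12, 0.38, 0, -1, 0, 0, 0.02, 0.17, 0.57, 0, -1, 0, 0, 0.026, 0.23, 0.77, 0, -1, 0, 0, 0.033, 0.28, 0.96, 0, -1, 0, 0, 0.039, 0.34, 1.15, 0, -1, 0, 0, 0.046, 0.39, 1.35, 0, -1, 0, 0, 0.052, 0.44, 1.54, 0, -1]}}

```text
t: 11.52
eef_pos: [0.6104, -0.1036, 0.034]
tool_rot: [[0.205, 0.979, 0.001], [0.979, -0.205, 0.0], [0.0, 0.001, -1.0]]
wrist_force: [-0.2, -0.5, 0.7]
opening: 0.003
```

{"method": "move_arm", "body": {"deltas": [0, 0, 0.007, 0.05, 0.19, 0, -1, 0, 0, 0.013, 0.1, 0.39, 0, -1, 0, 0, 0.02, 0.14, 0.58, 0, -1, 0, 0, 0.026, 0.19, 0.78, 0, -1, 0, 0, 0.033, 0.23, 0.97, 0, -1, 0, 0, 0.039, 0.28, 1.17, 0, -1, 0, 0, 0.046, 0.32, 1.36, 0, -1, 0, 0, 0.052, 0.36, 1.56, 0, -1]}}

```text
t: 12.18
eef_pos: [0.614, -0.0878, 0.034]
tool_rot: [[0.154, 0.988, 0.001], [0.988, -0.154, 0.0], [0.0, 0.001, -1.0]]
wrist_force: [-0.2, -0.8, -0.7]
opening: 0.009
```

```bash
python3 plan.py 2 3
```

```text
t 12.18 stem_s -0.0309 (goal .160) lat 0.1mm z 0.0340 yawerr -0.05 F along -0.81 lat -0.11 z -0.67
[-0.0, 0.0, 0.007, 0.04, 0.2, -0.0, -1, -0.0, 0.0, 0.014, 0.07, 0.39, -0.0, -1, -0.0, 0.001, 0.021, 0.11, 0.59, -0.0, -1, -0.0, 0.001, 0.027, 0.14, 0.79, -0.0, -1, -0.0, 0.001, 0.034, 0.17, 0.99, -0.0, -1, -0.0, 0.001, 0.04, 0.2, 1.18, -0.0, -1, -0.0, 0.001, 0.047, 0.23, 1.38, -0.0, -1, -0.0, 0.001, 0.053, 0.26, 1.58, -0.0, -1]
[0.0, 0.0, 0.007, 0.03, 0.2, 0.0, -1, 0.0, 0.0, 0.013, 0.06, 0.4, 0.0, -1, 0.0, 0.0, 0.02, 0.08, 0.6, 0.0, -1, 0.0, 0.0, 0.026, 0.11, 0.79, 0.0, -1, 0.0, 0.0, 0.033, 0.13, 0.99, 0.0, -1, 0.0, 0.0, 0.039, 0.15, 1.19, 0.0, -1, 0.0, 0.0, 0.046, 0.17, 1.39, 0.0, -1, 0.0, 0.0, 0.052, 0.19, 1.59, 0.0, -1]
[0.0, 0.0, 0.007, 0.02, 0.2, 0.0, -1, 0.0, 0.0, 0.013, 0.03, 0.4, 0.0, -1, 0.0, 0.0, 0.02, 0.05, 0.6, 0.0, -1, 0.0, 0.0, 0.026, 0.06, 0.8, 0.0, -1, 0.0, 0.0, 0.033, 0.08, 1.0, 0.0, -1, 0.0, 0.0, 0.039, 0.09, 1.2, 0.0, -1, 0.0, 0.0, 0.046, 0.1, 1.4, 0.0, -1, 0.0, 0.0, 0.052, 0.11, 1.6, 0.0, -1]
```

{"method": "move_arm", "body": {"deltas": [0, 0, 0.007, 0.04, 0.2, 0, -1, 0, 0, 0.014, 0.07, 0.39, 0, -1, 0, 0, 0.021, 0.11, 0.59, 0, -1, 0, 0, 0.027, 0.14, 0.79, 0, -1, 0, 0, 0.034, 0.17, 0.99, 0, -1, 0, 0, 0.04, 0.2, 1.18, 0, -1, 0, 0, 0.047, 0.23, 1.38, 0, -1, 0, 0, 0.053, 0.26, 1.58, 0, -1]}}

```text
t: 12.85
eef_pos: [0.6166, -0.0718, 0.034]
tool_rot: [[0.1, 0.995, 0.001], [0.995, -0.1, 0.0], [0.0, 0.001, -1.0]]
wrist_force: [-0.6, 0.1, -0.2]
opening: 0.009
```

{"method": "move_arm", "body": {"deltas": [0, 0, 0.007, 0.03, 0.2, 0, -1, 0, 0, 0.013, 0.06, 0.4, 0, -1, 0, 0, 0.02, 0.08, 0.6, 0, -1, 0, 0, 0.026, 0.11, 0.79, 0, -1, 0, 0, 0.033, 0.13, 0.99, 0, -1, 0, 0, 0.039, 0.15, 1.19, 0, -1, 0, 0, 0.046, 0.17, 1.39, 0, -1, 0, 0, 0.052, 0.19, 1.59, 0, -1]}}

```text
t: 13.52
eef_pos: [0.6186, -0.0557, 0.034]
tool_rot: [[0.048, 0.999, 0.001], [0.999, -0.048, 0.0], [0.0, 0.001, -1.0]]
wrist_force: [-0.2, -0.8, -0.1]
opening: 0.003
```

{"method": "move_arm", "body": {"deltas": [0, 0, 0.007, 0.02, 0.2, 0, -1, 0, 0, 0.013, 0.03, 0.4, 0, -1, 0, 0, 0.02, 0.05, 0.6, 0, -1, 0, 0, 0.026, 0.06, 0.8, 0, -1, 0, 0, 0.033, 0.08, 1.0, 0, -1, 0, 0, 0.039, 0.09, 1.2, 0, -1, 0, 0, 0.046, 0.1, 1.4, 0, -1, 0, 0, 0.052, 0.11, 1.6, 0, -1]}}

```text
t: 14.18
eef_pos: [0.6197, -0.0395, 0.034]
tool_rot: [[-0.005, 1.0, 0.001], [1.0, 0.005, 0.0], [0.0, 0.001, -1.0]]
wrist_force: [0.5, -0.5, 0.4]
opening: 0.001
```

```bash
python3 look.py wrist pics/w4.png; python3 -c "
import cv2
cv2.imwrite('pics/c4.png',cv2.imread('pics/w4.png')[60:330,140:420])"; python3 plan.py 2 3
```

```text
t 14.1833 pos [ 0.6197 -0.0395  0.034 ] s 0.0042 lat 0.0003 yawx 90.26659155554624 want 87.81503175103909 F [ 0.45 -0.53  0.37]
t 14.23 stem_s 0.0183 (goal .160) lat 0.1mm z 0.0340 yawerr -0.15 F along 0.58 lat 1.52 z -0.76
[-0.0, 0.0, 0.009, 0.01, 0.2, 0.0, -1, -0.0, 0.0, 0.016, 0.01, 0.4, 0.0, -1, -0.001, 0.0, 0.022, 0.01, 0.6, 0.0, -1, -0.001, 0.001, 0.029, 0.01, 0.8, 0.0, -1, -0.001, 0.001, 0.035, 0.01, 1.0, 0.0, -1, -0.001, 0.001, 0.042, 0.01, 1.2, 0.0, -1, -0.001, 0.001, 0.049, 0.01, 1.4, 0.0, -1, -0.001, 0.001, 0.055, 0.01, 1.6, 0.0, -1]
[0.0, 0.0, 0.007, -0.0, 0.2, 0.0, -1, 0.0, 0.0, 0.013, -0.01, 0.4, 0.0, -1, 0.0, 0.0, 0.02, -0.02, 0.6, 0.0, -1, 0.0, 0.0, 0.026, -0.02, 0.8, 0.0, -1, 0.0, 0.0, 0.033, -0.03, 1.0, 0.0, -1, 0.0, 0.0, 0.039, -0.04, 1.2, 0.0, -1, 0.0, 0.0, 0.046, -0.05, 1.4, 0.0, -1, 0.0, 0.0, 0.052, -0.07, 1.6, 0.0, -1]
[0.0, 0.0, 0.007, -0.01, 0.2, 0.0, -1, 0.0, 0.0, 0.013, -0.03, 0.4, 0.0, -1, 0.0, 0.0, 0.02, -0.05, 0.6, 0.0, -1, 0.0, 0.0, 0.026, -0.07, 0.8, 0.0, -1, 0.0, 0.0, 0.033, -0.09, 1.0, 0.0, -1, 0.0, 0.0, 0.039, -0.11, 1.2, 0.0, -1, 0.0, 0.0, 0.046, -0.13, 1.4, 0.0, -1, 0.0, 0.0, 0.052, -0.15, 1.59, 0.0, -1]
```

View pics/c4.png

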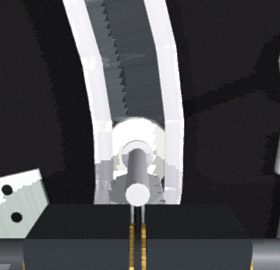

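The picture is unchanged from before, with the fingers still on the stem past mid-bend.

{"method": "move_arm", "body": {"deltas": [0, 0, 0.009, 0.01, 0.2, 0, -1, 0, 0, 0.016, 0.01, 0.4, 0, -1, 0, 0, 0.022, 0.01, 0.6, 0, -1, 0, 0, 0.029, 0.01, 0.8, 0, -1, 0, 0, 0.035, 0.01, 1.0, 0, -1, 0, 0, 0.042, 0.01, 1.2, 0, -1, 0, 0, 0.049, 0.01, 1.4, 0, -1, 0, 0, 0.055, 0.01, 1.6, 0, -1]}}

```text
t: 14.9
eef_pos: [0.6198, -0.0227, 0.034]
tool_rot: [[-0.061, 0.998, 0.0], [0.998, 0.061, 0.001], [0.001, 0.001, -1.0]]
wrist_force: [1.6, -0.3, -0.1]
opening: 0.01
```

{"method": "move_arm", "body": {"deltas": [0, 0, 0.007, 0, 0.2, 0, -1, 0, 0, 0.013, -0.01, 0.4, 0, -1, 0, 0, 0.02, -0.02, 0.6, 0, -1, 0, 0, 0.026, -0.02, 0.8, 0, -1, 0, 0, 0.033, -0.03, 1.0, 0, -1, 0, 0, 0.039, -0.04, 1.2, 0, -1, 0, 0, 0.046, -0.05, 1.4, 0, -1, 0, 0, 0.052, -0.07, 1.6, 0, -1]}}

```text
t: 15.57
eef_pos: [0.6192, -0.0065, 0.034]
tool_rot: [[-0.114, 0.994, 0.001], [0.994, 0.114, 0.001], [0.001, 0.001, -1.0]]
wrist_force: [0.5, 0.4, 0.5]
opening: 0.003
```

{"method": "move_arm", "body": {"deltas": [0, 0, 0.007, -0.01, 0.2, 0, -1, 0, 0, 0.013, -0.03, 0.4, 0, -1, 0, 0, 0.02, -0.05, 0.6, 0, -1, 0, 0, 0.026, -0.07, 0.8, 0, -1, 0, 0, 0.033, -0.09, 1.0, 0, -1, 0, 0, 0.039, -0.11, 1.2, 0, -1, 0, 0, 0.046, -0.13, 1.4, 0, -1, 0, 0, 0.052, -0.15, 1.59, 0, -1]}}

```text
t: 16.23
eef_pos: [0.6176, 0.0096, 0.034]
tool_rot: [[-0.166, 0.986, 0.0], [0.986, 0.166, 0.001], [0.001, 0.001, -1.0]]
wrist_force: [0.6, -0.2, 0.3]
opening: 0.004
```

```bash
python3 plan.py 2 3
```

```text
t 16.23 stem_s 0.0668 (goal .160) lat 0.0mm z 0.0340 yawerr -0.05 F along -0.34 lat 0.52 z 0.34
[-0.0, 0.0, 0.007, -0.03, 0.2, 0.0, -1, -0.001, 0.0, 0.014, -0.05, 0.4, 0.0, -1, -0.001, 0.0, 0.021, -0.08, 0.59, 0.0, -1, -0.001, 0.0, 0.027, -0.11, 0.79, 0.0, -1, -0.001, 0.0, 0.034, -0.14, 0.99, 0.0, -1, -0.001, 0.0, 0.04, -0.17, 1.19, 0.0, -1, -0.001, 0.0, 0.047, -0.21, 1.39, 0.0, -1, -0.001, 0.0, 0.053, -0.24, 1.58, 0.0, -1]
[0.0, 0.0, 0.007, -0.04, 0.2, 0.0, -1, 0.0, 0.0, 0.013, -0.07, 0.39, 0.0, -1, 0.0, 0.0, 0.02, -0.11, 0.59, 0.0, -1, 0.0, 0.0, 0.026, -0.15, 0.79, 0.0, -1, 0.0, 0.0, 0.033, -0.19, 0.98, 0.0, -1, 0.0, 0.0, 0.039, -0.23, 1.18, 0.0, -1, 0.0, 0.0, 0.046, -0.28, 1.37, 0.0, -1, 0.0, 0.0, 0.052, -0.32, 1.57, 0.0, -1]
[0.0, 0.0, 0.007, -0.05, 0.19, 0.0, -1, 0.0, 0.0, 0.013, -0.09, 0.39, 0.0, -1, 0.0, 0.0, 0.02, -0.14, 0.58, 0.0, -1, 0.0, 0.0, 0.026, -0.19, 0.78, 0.0, -1, 0.0, 0.0, 0.033, -0.24, 0.97, 0.0, -1, 0.0, 0.0, 0.039, -0.29, 1.16, 0.0, -1, 0.0, 0.0, 0.046, -0.35, 1.36, 0.0, -1, 0.0, 0.0, 0.052, -0.4, 1.55, 0.0, -1]
```

{"method": "move_arm", "body": {"deltas": [0, 0, 0.007, -0.03, 0.2, 0, -1, 0, 0, 0.014, -0.05, 0.4, 0, -1, 0, 0, 0.021, -0.08, 0.59, 0, -1, 0, 0, 0.027, -0.11, 0.79, 0, -1, 0, 0, 0.034, -0.14, 0.99, 0, -1, 0, 0, 0.04, -0.17, 1.19, 0, -1, 0, 0, 0.047, -0.21, 1.39, 0, -1, 0, 0, 0.053, -0.24, 1.58, 0, -1]}}

```text
t: 16.9
eef_pos: [0.6151, 0.0257, 0.034]
tool_rot: [[-0.218, 0.976, 0.0], [0.976, 0.218, 0.001], [0.001, 0.001, -1.0]]
wrist_force: [0.1, -0.3, -1.2]
opening: 0.006
```

{"method": "move_arm", "body": {"deltas": [0, 0, 0.007, -0.04, 0.2, 0, -1, 0, 0, 0.013, -0.07, 0.39, 0, -1, 0, 0, 0.02, -0.11, 0.59, 0, -1, 0, 0, 0.026, -0.15, 0.79, 0, -1, 0, 0, 0.033, -0.19, 0.98, 0, -1, 0, 0, 0.039, -0.23, 1.18, 0, -1, 0, 0, 0.046, -0.28, 1.37, 0, -1, 0, 0, 0.052, -0.32, 1.57, 0, -1]}}

```text
t: 17.57
eef_pos: [0.6119, 0.0415, 0.034]
tool_rot: [[-0.269, 0.963, 0.0], [0.963, 0.269, 0.001], [0.001, 0.001, -1.0]]
wrist_force: [0.3, -0.1, 0.6]
opening: 0.004
```

{"method": "move_arm", "body": {"deltas": [0, 0, 0.007, -0.05, 0.19, 0, -1, 0, 0, 0.013, -0.09, 0.39, 0, -1, 0, 0, 0.02, -0.14, 0.58, 0, -1, 0, 0, 0.026, -0.19, 0.78, 0, -1, 0, 0, 0.033, -0.24, 0.97, 0, -1, 0, 0, 0.039, -0.29, 1.16, 0, -1, 0, 0, 0.046, -0.35, 1.36, 0, -1, 0, 0, 0.052, -0.4, 1.55, 0, -1]}}

```text
t: 18.23
eef_pos: [0.6078, 0.0573, 0.034]
tool_rot: [[-0.32, 0.947, 0.0], [0.947, 0.32, 0.001], [0.001, 0.001, -1.0]]
wrist_force: [0.2, -0.9, 0.1]
opening: 0.006
```

```bash
python3 plan.py 2 2
```

```text
t 18.23 stem_s 0.1155 (goal .160) lat 0.0mm z 0.0340 yawerr -0.08 F along -0.91 lat -0.09 z 0.09
[-0.0, 0.0, 0.008, -0.06, 0.19, 0.0, -1, -0.001, 0.0, 0.014, -0.12, 0.38, 0.0, -1, -0.001, 0.0, 0.021, -0.17, 0.58, 0.0, -1, -0.001, 0.0, 0.028, -0.24, 0.77, 0.0, -1, -0.001, 0.0, 0.034, -0.3, 0.96, 0.0, -1, -0.001, 0.0, 0.041, -0.36, 1.15, 0.0, -1, -0.001, 0.0, 0.047, -0.42, 1.34, 0.0, -1, -0.001, 0.0, 0.054, -0.49, 1.53, 0.0, -1]
[0.0, 0.0, 0.007, -0.07, 0.19, 0.0, -1, 0.0, 0.0, 0.013, -0.13, 0.38, 0.0, -1, 0.0, 0.0, 0.02, -0.2, 0.57, 0.0, -1, 0.0, 0.0, 0.026, -0.27, 0.75, 0.0, -1, 0.0, 0.0, 0.033, -0.34, 0.94, 0.0, -1, 0.0, 0.0, 0.039, -0.42, 1.13, 0.0, -1, 0.0, 0.0, 0.046, -0.49, 1.31, 0.0, -1, 0.0, 0.0, 0.052, -0.57, 1.5, 0.0, -1]
```

{"method": "move_arm", "body": {"deltas": [0, 0, 0.008, -0.06, 0.19, 0, -1, 0, 0, 0.014, -0.12, 0.38, 0, -1, 0, 0, 0.021, -0.17, 0.58, 0, -1, 0, 0, 0.028, -0.24, 0.77, 0, -1, 0, 0, 0.034, -0.3, 0.96, 0, -1, 0, 0, 0.041, -0.36, 1.15, 0, -1, 0, 0, 0.047, -0.42, 1.34, 0, -1, 0, 0, 0.054, -0.49, 1.53, 0, -1]}}

```text
t: 18.9
eef_pos: [0.6028, 0.0727, 0.034]
tool_rot: [[-0.371, 0.929, 0.0], [0.929, 0.371, 0.001], [0.001, 0.001, -1.0]]
wrist_force: [-0.5, -0.3, -0.1]
opening: 0.005
```

```bash
python3 plan.py 1.5 1; python3 look.py wrist pics/w5.png; python3 - <<'E'
import cv2
cv2.imwrite('pics/c5.png',cv2.imread('pics/w5.png')[30:330,110:450])
E
```

```text
t 18.90 stem_s 0.1317 (goal .160) lat -0.0mm z 0.0340 yawerr 0.01 F along -0.08 lat -0.60 z -0.08
[-0.0, 0.0, 0.005, -0.05, 0.14, 0.0, -1, -0.001, 0.0, 0.01, -0.1, 0.28, 0.0, -1, -0.001, 0.0, 0.015, -0.15, 0.42, 0.0, -1, -0.001, 0.0, 0.019, -0.2, 0.56, 0.0, -1, -0.001, 0.0, 0.024, -0.25, 0.7, 0.0, -1, -0.001, 0.0, 0.029, -0.31, 0.85, 0.0, -1, -0.001, 0.0, 0.034, -0.36, 0.99, 0.0, -1, -0.001, 0.0, 0.039, -0.42, 1.13, 0.0, -1]
t 18.9 pos [0.6028 0.0727 0.034 ] s 0.1182 lat 0.0003 yawx 111.7745518211573 want 109.23343867250217 F [-0.53 -0.29 -0.08]
```

View pics/c5.png

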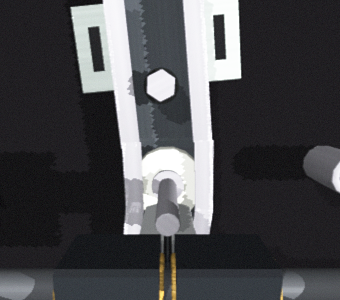

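The stop bolt is ahead in the slot at about (160,85) in the crop, and the roller is on the fingertips. I slow down.

{"method": "move_arm", "body": {"deltas": [0, 0, 0.005, -0.05, 0.14, 0, -1, 0, 0, 0.01, -0.1, 0.28, 0, -1, 0, 0, 0.015, -0.15, 0.42, 0, -1, 0, 0, 0.019, -0.2, 0.56, 0, -1, 0, 0, 0.024, -0.25, 0.7, 0, -1, 0, 0, 0.029, -0.31, 0.85, 0, -1, 0, 0, 0.034, -0.36, 0.99, 0, -1, 0, 0, 0.039, -0.42, 1.13, 0, -1]}}

```text
t: 19.62
eef_pos: [0.5984, 0.0848, 0.034]
tool_rot: [[-0.408, 0.913, -0.0], [0.913, 0.408, 0.002], [0.001, 0.001, -1.0]]
wrist_force: [1.4, -0.9, -0.3]
opening: 0.003
```

```bash
python3 plan.py 1.2 2
```

```text
t 19.62 stem_s 0.1445 (goal .160) lat 0.0mm z 0.0340 yawerr -0.09 F along -1.36 lat 0.92 z -0.33
[-0.0, -0.0, 0.006, -0.05, 0.11, 0.0, -1, -0.001, -0.0, 0.009, -0.09, 0.22, 0.0, -1, -0.001, -0.0, 0.013, -0.14, 0.33, 0.0, -1, -0.002, -0.0, 0.017, -0.19, 0.44, 0.0, -1, -0.002, -0.0, 0.021, -0.23, 0.55, 0.0, -1, -0.002, -0.0, 0.025, -0.28, 0.67, 0.0, -1, -0.002, -0.0, 0.029, -0.33, 0.78, 0.0, -1, -0.002, -0.0, 0.033, -0.37, 0.89, 0.0, -1]
[0.0, 0.0, 0.004, -0.05, 0.11, 0.0, -1, 0.0, 0.0, 0.008, -0.1, 0.22, 0.0, -1, 0.0, 0.0, 0.012, -0.15, 0.33, 0.0, -1, 0.0, 0.0, 0.016, -0.19, 0.44, 0.0, -1, 0.0, 0.0, 0.018, -0.25, 0.55, 0.0, -1, 0.0, 0.0, 0.018, -0.3, 0.65, 0.0, -1, 0.0, 0.0, 0.018, -0.36, 0.76, 0.0, -1, 0.0, 0.0, 0.018, -0.41, 0.87, 0.0, -1]
```

First call takes the stem to about .154.

{"method": "move_arm", "body": {"deltas": [0, 0, 0.006, -0.05, 0.11, 0, -1, 0, 0, 0.009, -0.09, 0.22, 0, -1, 0, 0, 0.013, -0.14, 0.33, 0, -1, 0, 0, 0.017, -0.19, 0.44, 0, -1, 0, 0, 0.021, -0.23, 0.55, 0, -1, 0, 0, 0.025, -0.28, 0.67, 0, -1, 0, 0, 0.029, -0.33, 0.78, 0, -1, 0, 0, 0.033, -0.37, 0.89, 0, -1]}}

```text
t: 20.28
eef_pos: [0.5946, 0.0938, 0.034]
tool_rot: [[-0.438, 0.899, -0.0], [0.899, 0.438, 0.002], [0.001, 0.0, -1.0]]
wrist_force: [-0.1, -0.7, -0.5]
opening: 0.001
```

```bash
python3 plan.py 0.6 1; python3 look.py wrist pics/w6.png; python3 - <<'E'
import cv2
cv2.imwrite('pics/c6.png',cv2.resize(cv2.imread('pics/w6.png')[90:290,170:390],None,fx=3,fy=3,interpolation=cv2.INTER_CUBIC))
E
```

```text
t 20.28 stem_s 0.1543 (goal .160) lat 0.0mm z 0.0340 yawerr -0.01 F along -0.61 lat -0.40 z -0.47
[-0.0, -0.0, 0.002, -0.02, 0.05, 0.0, -1, -0.001, -0.0, 0.004, -0.05, 0.11, 0.0, -1, -0.001, -0.0, 0.006, -0.07, 0.16, 0.0, -1, -0.002, -0.0, 0.008, -0.1, 0.22, 0.0, -1, -0.002, -0.0, 0.01, -0.12, 0.27, 0.0, -1, -0.002, -0.0, 0.012, -0.15, 0.33, 0.0, -1, -0.002, -0.0, 0.014, -0.17, 0.38, 0.0, -1, -0.002, -0.0, 0.016, -0.2, 0.44, 0.0, -1]
t 20.2833 pos [0.5946 0.0938 0.034 ] s 0.1408 lat 0.0003 yawx 116.00366787311137 want 113.48072314767802 F [-0.09 -0.73 -0.47]
```

View pics/c6.png

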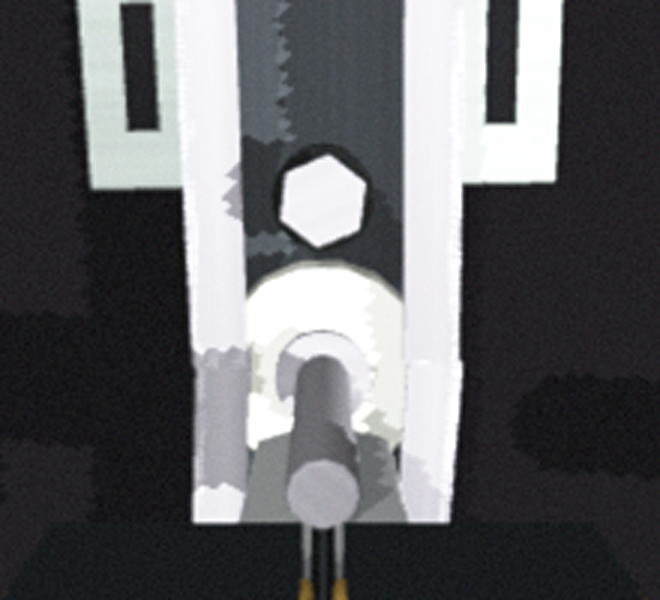

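The wheel front (row 262) is just short of the bolt (row 248), a few mm away. I creep in and watch the force.

{"method": "move_arm", "body": {"deltas": [0, 0, 0.002, -0.02, 0.05, 0, -1, 0, 0, 0.004, -0.05, 0.11, 0, -1, 0, 0, 0.006, -0.07, 0.16, 0, -1, 0, 0, 0.008, -0.1, 0.22, 0, -1, 0, 0, 0.01, -0.12, 0.27, 0, -1, 0, 0, 0.012, -0.15, 0.33, 0, -1, 0, 0, 0.014, -0.17, 0.38, 0, -1]}}

```text
t: 20.92
eef_pos: [0.5928, 0.098, 0.034]
tool_rot: [[-0.452, 0.892, -0.0], [0.892, 0.452, 0.002], [0.002, 0.0, -1.0]]
wrist_force: [-0.1, -1.5, 0.3]
opening: 0.005
```

```bash
python3 plan.py 0.4 1
```

```text
t 20.92 stem_s 0.1588 (goal .160) lat 0.0mm z 0.0340 yawerr -0.02 F along -1.33 lat -0.79 z 0.33
[-0.0, -0.0, 0.002, -0.02, 0.04, 0.0, -1, -0.001, -0.0, 0.003, -0.03, 0.07, 0.0, -1, -0.001, -0.0, 0.003, -0.05, 0.11, 0.0, -1, -0.002, -0.0, 0.003, -0.07, 0.14, 0.0, -1, -0.002, -0.0, 0.003, -0.09, 0.18, 0.0, -1, -0.002, -0.0, 0.003, -0.11, 0.21, 0.0, -1, -0.002, -0.0, 0.003, -0.13, 0.25, 0.0, -1, -0.002, -0.0, 0.003, -0.15, 0.29, 0.0, -1]
```

{"method": "move_arm", "body": {"deltas": [0, 0, 0.002, -0.02, 0.04, 0, -1, 0, 0, 0.003, -0.03, 0.07, 0, -1, 0, 0, 0.003, -0.05, 0.1, 0, -1]}}

```text
t: 21.17
eef_pos: [0.5928, 0.0984, 0.0342]
tool_rot: [[-0.454, 0.891, 0.001], [0.891, 0.454, 0.001], [0.001, 0.001, -1.0]]
wrist_force: [0.6, -2.6, 1.0]
opening: 0.006
```

{"method": "move_arm", "body": {"deltas": [0, 0, 0, -0.02, 0.03, 0, -1, 0, 0, 0, -0.03, 0.06, 0, -1]}}

```text
t: 21.33
eef_pos: [0.5928, 0.0985, 0.0343]
tool_rot: [[-0.454, 0.891, 0.001], [0.891, 0.454, 0.001], [0.0, 0.001, -1.0]]
wrist_force: [1.0, -0.8, 2.0]
opening: 0.003
```

```bash
python3 plan.py 0.4 1
```

```text
t 21.33 stem_s 0.1594 (goal .160) lat 0.3mm z 0.0343 yawerr 0.01 F along -1.15 lat 0.52 z 2.00
[-0.0, 0.0, 0.001, -0.02, 0.03, -0.01, -1, -0.0, 0.001, 0.001, -0.05, 0.07, -0.01, -1, -0.001, 0.001, 0.001, -0.07, 0.1, -0.02, -1, -0.001, 0.001, 0.001, -0.09, 0.13, -0.03, -1, -0.001, 0.001, 0.001, -0.11, 0.17, -0.03, -1, -0.001, 0.001, 0.001, -0.13, 0.2, -0.03, -1, -0.001, 0.001, 0.001, -0.15, 0.24, -0.03, -1, -0.001, 0.001, 0.001, -0.17, 0.27, -0.03, -1]
```

{"method": "move_arm", "body": {"deltas": [0, 0, 0, -0.04, 0.08, 0, -1, 0, 0, 0, -0.07, 0.15, 0, -1]}}

```text
t: 21.5
eef_pos: [0.5928, 0.0993, 0.0345]
tool_rot: [[-0.453, 0.891, 0.003], [0.891, 0.453, -0.0], [-0.001, 0.002, -1.0]]
wrist_force: [2.0, -3.4, 2.5]
opening: 0.001
```

```bash
python3 plan.py 0.4 1|head -1;  python3 look.py wrist pics/w7.png; python3 - <<'E'
import cv2
cv2.imwrite('pics/c7.png',cv2.resize(cv2.imread('pics/w7.png')[90:290,170:390],None,fx=3,fy=3,interpolation=cv2.INTER_CUBIC))
E
```

```text
t 21.50 stem_s 0.1600 (goal .160) lat 0.6mm z 0.0345 yawerr -0.07 F along -3.95 lat 0.28 z 2.51
t 21.5 pos [0.5928 0.0993 0.0345] s 0.1466 lat 0.0009 yawx 116.9555428194359 want 114.56088948276074 F [ 2.05 -3.39  2.51]
```

View pics/c7.png

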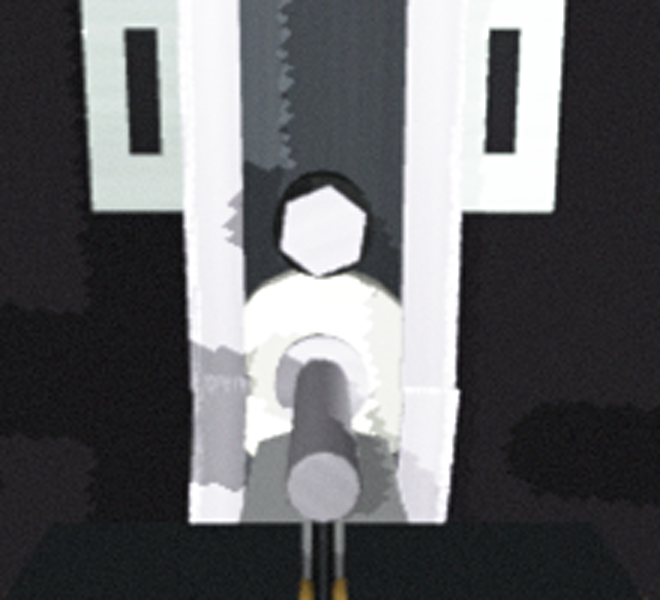

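The wheel now meets the stop's sleeve and the force against the push has risen to about 4 N, so it is seated. I back straight off and then lift clear.

{"method": "move_arm", "body": {"deltas": [0, 0, 0, 0.05, -0.09, 0, -1, 0, 0, 0, 0.12, -0.25, 0, -1, 0, 0, 0, 0.3, -0.6, 0, -1, 0, 0, 0, 0.7, -1.3, 0, -1, 0, 0, 0, 1.1, -2.2, 0, -1, 0, 0, 0, 1.6, -3.2, 0, -1, 0, 0, 0, 2.0, -4.0, 0.5, -1, 0, 0, 0, 2.0, -4.0, 2, -1]}}

```text
t: 22.22
eef_pos: [0.6126, 0.0552, 0.0534]
tool_rot: [[-0.45, 0.893, 0.0], [0.893, 0.45, -0.003], [-0.002, -0.001, -1.0]]
wrist_force: [0.7, -0.6, 0.9]
opening: 0.003
```

{"method": "move_arm", "body": {"deltas": [0, 0, 0, 0, -0.5, 3, -1, 0, 0, 0, 0, -1, 6.5, -1, 0, 0, 0, -1, -2, 10, -1, 0, 0, 0, -2, -4, 13, -1, 0, 0, 0, -4, -6, 15, -1, 0, 0, 0, -7, -9, 16, -1, 0, 0, 0, -9, -11, 16, -1, 0, 0, 0, -10, -12, 16, -1]}}

```text
t: 22.88
eef_pos: [0.51, -0.0693, 0.2149]
tool_rot: [[-0.445, 0.896, 0.0], [0.896, 0.445, -0.004], [-0.004, -0.001, -1.0]]
wrist_force: [-1.0, -0.2, -0.9]
opening: 0.003
```

```bash
python3 look.py top pics/t8.png; python3 look.py scene pics/s8.png; python3 -c "
import cv2,numpy as np
a=cv2.imread('pics/t8.png');b=cv2.imread('pics/s8.png')[120:330,150:430]
cv2.imwrite('pics/c8.png',cv2.resize(np.hstack([a[120:330,100:380],b]),(800,300),interpolation=cv2.INTER_CUBIC))"
```

```text
t 22.8833 pos [ 0.51   -0.0693  0.2149] s -0.0479 lat -0.1052 yawx 116.41264278049405 want 78.03189480856447 F [-0.97 -0.2  -0.86]
t 22.9333 pos [ 0.509  -0.07    0.2144] s -0.0493 lat -0.1061 yawx 116.33239079139526 want 77.77652939782486 F [-1.81 -0.47  0.19]
```

View pics/c8.png

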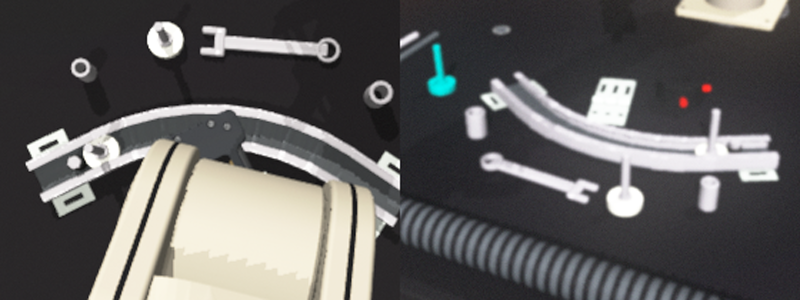

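```bash
python3 - <<'E'
from h import *
import pickle
q,p=pickle.load(open('q.pkl','rb'))
for f,rng in(('top0',(-.25,-.16)),('t8',(.11,.2))):
    g=cv2.cvtColor(cv2.imread(f'pics/{f}.png'),cv2.COLOR_BGR2GRAY).astype(np.float32)
    ss=np.arange(*rng,.0005)
    for lat in(-.011,-.007,.007,.011):
        uv=proj(p,np.array([world(q,s,lat,.016)[0] for s in ss])).astype(np.float32)
        v=cv2.remap(g,uv[:,0],uv[:,1],cv2.INTER_LINEAR)[:,0];b=ss[v>165];h=(.023**2-lat**2)**.5
        print(f,lat,'edges %.4f %.4f'%(b.min(),b.max()),'centre from edges %.4f %.4f'%(b.min()+h,b.max()-h))
E
```

```text
top0 -0.011 edges -0.2260 -0.1840 centre from edges -0.2058 -0.2042
top0 -0.007 edges -0.2280 -0.1825 centre from edges -0.2061 -0.2044
top0 0.007 edges -0.2280 -0.1830 centre from edges -0.2061 -0.2049
top0 0.011 edges -0.2270 -0.1850 centre from edges -0.2068 -0.2052
t8 -0.011 edges 0.1395 0.1805 centre from edges 0.1597 0.1603
t8 -0.007 edges 0.1380 0.1825 centre from edges 0.1599 0.1606
t8 0.007 edges 0.1390 0.2000 centre from edges 0.1609 0.1781
t8 0.011 edges 0.1420 0.1795 centre from edges 0.1622 0.1593
```

```bash
python3 -c "
from workcell import env
print(env.hand_in())"
```

```text
the job is handed in; nothing more can be done
None
```

The roller is up against the stop bolt, the arm is clear of it, and the job is handed in at about 23 s of the 48 s allowed.

- **Push:** With the fingers shut, I pushed the white roller by its stem from the -y leg, round the bend, at about 25 mm/s, slowing to a creep at the end. The fingertips were about 12 mm above the track lips. The four wrist pictures taken during the push all showed the stem at the fingertips. Wrist force stayed under about 2 N along the way.
- **Contact with the stop:** The force along the push rose to about 4 N, and the wrist picture showed the wheel meeting the sleeve. I then backed straight off and lifted away.
- **Final position:** The last top picture puts the wheel 32.8 mm from the stop, against 33 mm for touching. One of the eight edge readings was thrown off by 18 mm, because a bright spot near the bolt was read as the wheel's edge.
- **Other parts:** In the last pictures the spare roller, wrench, sockets, bracket and turquoise look-alike look undisturbed. The arm hid part of the top view, including the hub. I checked these parts by eye only and did not measure them.

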